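# Seat a Roman coin in its case, shut the lid and fasten its captive knob

## Robot

A 7-joint arm with a two-finger parallel gripper is mounted at the origin on the work surface. World frame = base frame: x ahead of the robot, y to its left, z up, the work surface at z = 0. Lengths are in m, angles in rad, forces in N, time in s.
With the tool pointing down it reaches from about 0.425 to 0.8 m from the base axis. Payload 8.3 kg.
Tool frame: the origin (TCP) lies at the very end of the fingers, on their centre line; the grasp point (between the pads) lies grasp_offset behind it (grasp_offset is the distance from the TCP to the grasp point, in m); z points along the fingers, y is the line along which they close (so a half turn about z gives the same grasp; the last joint's range is limited). The gripper opens to 85 mm and grips with 20 to 120 N. Pads are 22 mm wide; open, the fingers measure 114 mm over their backs; the gripper's body (76 mm by 85 mm) begins 54 mm behind the grasp point. The pads swing forward as they close: fully open they stand 13 mm farther back than shut.
Start: joints at [-1.376, 0.383, 0.016, 1.37, -0.006, 1.388, -0.046], TCP at [0.159, 0.604, 0.231] pointing down, gripper open.
Joint ranges: [-2.95, 2.95], [-0.25, 2.06], [-1.52, 1.56], [0.18, 2.33], [-1.44, 4.58], [0.02, 2.06], [-3.01, 3.01]. Speed limits (rad/s): [2.39, 2.39, 3.01, 3.01, 3.14, 3.14, 3.14].

## Interface

Orientations are given as a rotation vector (axis times angle).
In Python, from workcell import get_state, camera, camera_info, job_done, grasp_offset gives the robot as it stands.
- The arm moves only by the tool drive_tool, never from a script. Its argument "plan" is a list of rows, each an object of numbers: "dx", "dy", "dz": the shift along the tool's x, y, z in units of 40 mm (1.0 is 40 mm); "ax", "ay", "az": the turn, a rotation vector about the tool's x, y, z in units of 8 degrees (1.0 is 8 degrees). In form: [{"dx": .., "dy": .., "dz": .., "ax": .., "ay": .., "az": ..}, ...]. A call has exactly 5 rows; each row is the pose to reach, as a shift and turn from the pose commanded when the call began, along the tool's axes at that moment; what a row does not reach only later rows make up. A row lasts 1/8 s, in which the tool goes at most 62.5 mm and 10.7 degrees, less where a joint would pass 70% of its speed; a pose out of reach is approached as far as the arm can. A call with a gripper value outside its range is refused whole. "hand" is the closure, from 0 (fully open) to 1 (shut), set as the call begins (left out, the last holds). The fingers move at their own pace and stop on an object; "force" is the grip in N (left out, the last holds). Time passes only in rows, so rows that repeat a pose let the fingers close, or fill a call up. It gives the time, the measured TCP pose, the force, the opening and the grip force at its end, in the units of the state.
- get_state(): the state, without advancing time (a new reading comes with each control period).
- camera(name): name is "scene" or "side" or "wrist"; returns the picture (420x560x3 uint8, red, green, blue); there is no depth.
- camera_info(name): a dict with "mtx" (3x3 intrinsics, pixels), "R" (3x3) and "t" (3): a world point X has camera coordinates R X + t. Camera axes: x right, y down, z forward; pixel columns grow to the right and rows downward; lengths in m; the calibration is good to about 2 mm. A picture is of the moment at which its call begins: read the wrist's pose just before it. camera_info takes no time and is no camera call; for the wrist camera it gives the pose at the moment of the call.
- job_done(): hands the job in; it is judged then, once.
The state is a dict: "time_s": time; "qpos": joint angles; "qd": joint speeds; "joint_torque": joint torques, N m; "eef_pos": TCP position; "orientation": TCP orientation; "wrist_force": force on the tool from outside, world axes, zero at the start; "wrist_torque": the same for the moment, N m; "grip_width": finger opening in m; "grip_force": force on a finger pad.
Only numpy, scipy, OpenCV 4.12 (cv2) and the standard library are available. Lean on these libraries where they do the work, as an engineer would, in place of code of your own. Each camera call takes 0.05 s, during which the arm holds its last target. There are 200 camera calls.

## Task

Slide the copper coin that lies on the steel deck of the brass-framed case along the deck into the brass bay until it rests fully home against the stop at the back. Swing the glass lid shut over it, then push the lid's captive winged knob all the way down and turn it a good quarter turn clockwise, seen from above, so that it catches and stays down when you let go. Leave the other things on the bench where they are.

Things in the scene. Friction and masses are not known exactly. Their poses are not given: they have to be found in the camera images.
- case: Fixed coin case: steel base, brass walls, hinged lid. Origin on the bench under it; base spans x -110..+70, y -70..+70 mm, +x towards the hinge, z up. Flat steel deck 20 mm above the bench, in front of x = -70 an open apron the lid does not cover. Side and back walls rise 14 mm above the deck, front open. Brass knob socket 42 mm square, 10 mm above the deck, centred at (-45,-40) mm.
- coin: Copper Roman coin, 34 mm diameter, 5 mm thick, lying flat on the case's deck in front of the brass bay. Origin at the centre of its underside. (Another coin of the same kind lies in the black tray: leave that one.)
- seat (a point): Point on the deck, (0, 22, 20) mm in the case's frame, 17 mm in front of the brass back stop's face: a coin touching the stop has its centre at x = 0 of this point. The stop is 10 mm high and 72 mm wide; its two cheeks (6 mm thick, 10 mm high) run forward to x = -15 mm and leave a 60 mm wide bay, so the coin's centre lies within 13 mm of this point in y. Axes as the case's.
- lid_hinge (a point): Middle of the lid's hinge axis, at (60, 0, 38) mm in the case's frame; the axis runs along the case's y.
- lid (a joint): Lid angle, rad: 0 shut, 1.57 upright, up to 1.95 leaning back; starts 1.5 to 1.9. The stiff hinge holds it at any angle (about 2.5 N at the edge moves it). Brass frame with glass pane, 130 mm from hinge axis to front edge, 140 mm wide, 8 mm thick (4 mm either side of the plane through the axis); shut, its top is 42 mm above the bench.
- lid_edge (a point): Point on the upper (outer) face of the lid's front frame bar, 124 mm from the hinge axis and 30 mm to the +y side: a good place to push the lid shut.
- knob_press (a joint): How far the knob is pushed into the lid, m: 0 sprung up, 0.0135 at the bottom stop; the spring needs 3 to 6 N. The crossbar at its foot passes the socket's ledges only while knob_turn is below about 0.4; pushed to the bottom and turned, it catches under them and stays at about 0.010.
- knob_turn (a joint): Turn of the knob, rad, growing clockwise seen from above (lid shut): 0 when the wing lies along the case's x, stop at 1.5. It starts between 0 and 0.3.
- knob_grip (a point): On the knob's axis, inside its wing, 10 mm below the wing's top. Knob on the lid's upper face, 105 mm from the hinge axis, 40 mm to the -y side: round brass flange 44 mm across, 5 mm thick, upper face 7 mm below this point; on it an upright wing 36 mm long, 10 mm thick, 17 mm high. Lid shut, knob up: this point is 68 mm above the bench. Axes: x along the wing, z up when shut.
- coin2: A second copper coin of the same size, lying in the black tray; to be left alone. Origin at its underside's centre.
- caliper: Steel caliper, 170 mm long, lying flat; to be left alone.
- magnifier: Round magnifier, 60 mm rim with an 85 mm pale bone handle, lying flat; to be left alone.
- weight: Brass scale weight, 26 mm across, 30 mm high, standing beside the case; to be left alone.
- capsule: Clear round coin capsule, 44 mm across, 10 mm high, beside the case; to be left alone.
- eraser: Dark rubber block 45 x 20 x 12 mm beside the case; to be left alone.
Not all that is in view belongs to the job. What is meant by the case is not purple, and is the larger of those in its own colour.

How it is judged:
On the way, in this order (a step that is already met when the one before it is completed fails the run):
1. the coin is home against the back stop, with the lid still open (x of coin in the frame of seat between -0.003 and 0.003 m and y of coin in the frame of seat between -0.016 and 0.016 m and angle between coin's own z axis and vertical below 0.1 rad and value of joint lid above 0.6 rad), for 0.2 s.
2. the lid is shut (value of joint lid below 0.03 rad), for 0.2 s.
3. the knob is pushed down and turned clockwise under its catch (value of joint knob_press above 0.008 m and value of joint knob_turn above 1.15 rad), for 0.2 s.
At the end, for the whole second after the job is handed in: The coin lies flat and still in the bay within 3 mm of touching the back stop (its centre within 16 mm of the bay's middle line), the lid is shut to within 0.03 rad, and the knob stays at least 8 mm down and turned at least 1.15 rad (all of step 3 and x of coin in the frame of seat between -0.003 and 0.003 m and y of coin in the frame of seat between -0.016 and 0.016 m and angle between coin's own z axis and vertical below 0.1 rad and value of joint lid below 0.03 rad and linear speed of coin below 0.02 m/s).
It fails at once if one of the other things on the bench was moved more than 30 mm (distance of any of coin2, caliper, magnifier, weight, capsule, eraser from where it was at the start of the episode above 0.03 m).
It also fails if it takes over 64 s, if anything falls off the work surface, if the arm or the gripper's body presses on something with over 40 N, if the wrist force passes 120 N, or if a joint passes its speed limit or range.

## Working session

There is one attempt and no reset: what is moved stays moved. The work goes in short steps, Python scripts to look and compute and a tool call to move; the robot and the scene stay as the last step left them, time stands still between calls to the robot, and variables do not carry over. Pictures are saved under pics/ and viewed, at most 10 in all, crops included, and the job is handed in when it is done.

Besides the shell and the picture viewer there is one more tool, called after ">>>" by a JSON object that holds its "method" and its "body". drive_tool: Moves the arm, as the interface text tells. Its arguments: {"type":"object","properties":{"plan":{"type":"array"},"hand":{"type":"number"},"force":{"type":"number"}},"required":["plan"]}

```bash
mkdir -p pics; ls; python3 - <<'E'
from workcell import *
import cv2, numpy as np
s=get_state()
print(s['time_s'],s['eef_pos'],s['orientation'],s['grip_width'],grasp_offset if not callable(grasp_offset) else grasp_offset())
a=[]
for n in('scene','side'):
    im=camera(n)[:,:,::-1]; cv2.imwrite(f'pics/{n}0.png',im); i=camera_info(n); print(n,i['mtx'][0],-i['R'].T@i['t'],i['R'][2]); 
E
```

```text
pics
0.0 [0.15917174 0.6038604  0.23025942] [-4.03664755e-01 -3.11533821e+00  3.09080759e-03] 0.08548577348881597 0.0187
scene [475.06466362   0.         287.74075053] [1.12469937 0.42554893 1.17096104] [-0.4752739  -0.29492691 -0.82893476]
side [470.65489454   0.         274.61727062] [ 0.28132976 -1.00941408  0.70415919] [ 0.16869208  0.84209036 -0.51227611]
```

View pics/scene0.png

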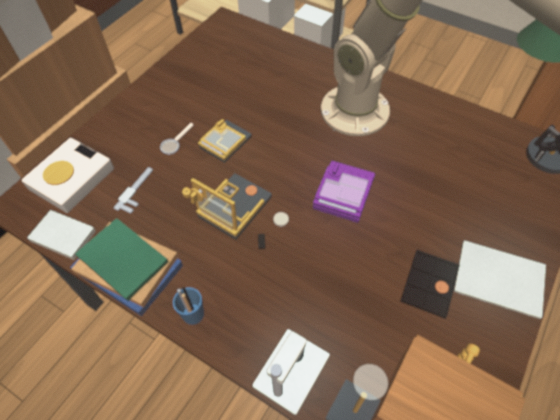

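View pics/side0.png

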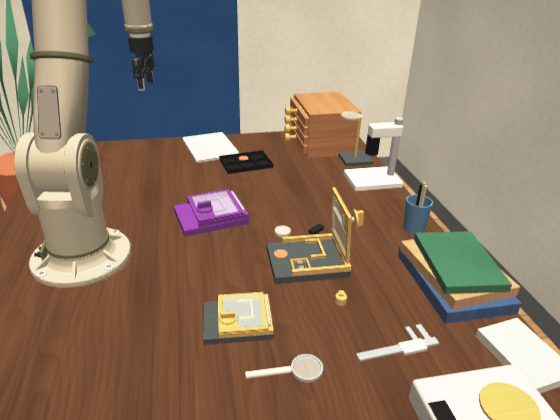

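The candidates for the case are the purple one (scene 345,190), the small brass one with its lid shut (225,138), and the larger brass one standing open with a copper coin on its deck (235,205). The last fits: it isn't purple and is the larger of the two brass cases. I'll confirm it in one enlarged crop.

```bash
python3 - <<'E'
import cv2, numpy as np
a=cv2.imread('pics/scene0.png')[165:245,178:278]; b=cv2.imread('pics/side0.png')[185:285,262:372]
a=cv2.resize(a,None,fx=4,fy=4,interpolation=cv2.INTER_CUBIC); b=cv2.resize(b,None,fx=3.6,fy=3.6,interpolation=cv2.INTER_CUBIC)
o=np.zeros((360,796,3),np.uint8); o[:320,:400]=a; o[:360,400:]=b
cv2.imwrite('pics/crop1.png',o)
E
```

```text
(no output)
```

View pics/crop1.png

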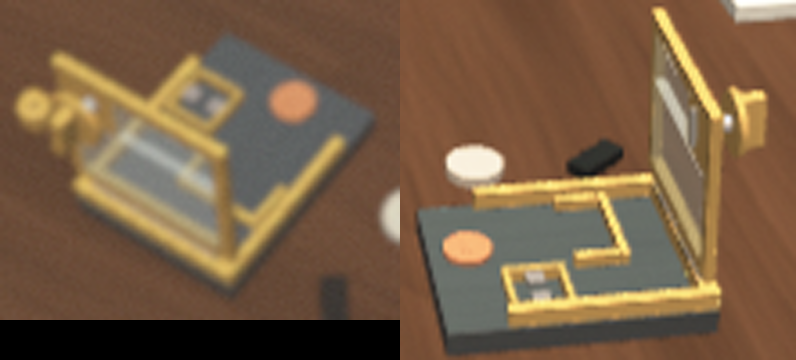

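The crop confirms it: larger brass case, open front apron, copper coin at crop (293,101) in scene and (468,247) in side, knob socket and bay visible, and the lid upright with the knob on its outer face. Next I'll do a rough pose by casting rays to the deck.

```bash
cat > h.py <<'E'
from workcell import *
import cv2, numpy as np
from scipy.spatial.transform import Rotation as Ro
def ray(n,uv,z,i=None):
    i=i or camera_info(n); d=i['R'].T@np.linalg.solve(np.array(i['mtx']),[uv[0],uv[1],1.]); c=-np.array(i['R']).T@i['t']
    return (c+d*(z-c[2])/d[2])
def proj(i,X):
    p=np.array(i['mtx'])@(i['R']@np.array(X)+i['t']); return p[:2]/p[2]
def fit(M,W):
    # planar rigid fit W=R M+t
    M,W=np.array(M,float)[:,:2],np.array(W,float)[:,:2]; m,w=M.mean(0),W.mean(0); a,b=M-m,W-w
    th=np.arctan2((a[:,0]*b[:,1]-a[:,1]*b[:,0]).sum(),(a*b).sum()); c,s=np.cos(th),np.sin(th); R=np.array([[c,-s],[s,c]])
    t=w-R@m; return th,t,W-(M@R.T+t)
E
python3 - <<'E'
from h import *
S=lambda x,y:(178+x/4-.4,165+y/4-.4); D=lambda x,y:(262+(x-400)/3.6-.4,185+y/3.6-.4)
L=[('scene',S(226,36),(-110,-70),.02),('scene',S(374,116),(-110,70),.02),('scene',S(228,284),(70,70),.0),
('side',D(418,210),(-110,70),.02),('side',D(446,335),(-110,-70),.02),('side',D(720,291),(70,-70),.034)]
W=[ray(n,uv,z) for n,uv,m,z in L]; M=[np.array(m)/1000 for _,_,m,_ in L]
for sel in ([0,1,2],[3,4,5],range(6)):
    th,t,r=fit([M[i] for i in sel],[W[i] for i in sel]); print(th,t,(r*1000).round(1).tolist())
print(ray('scene',S(293,101),.025),ray('side',D(468,247),.025))
s=get_state(); print(s['eef_pos'],Ro.from_rotvec(s['orientation']).as_matrix().round(3).tolist())
i=camera_info('wrist'); print(-i['R'].T@i['t'], i['R'].round(2).tolist(), i['mtx'][0])
E
```

```text
-0.06038668282447146 [ 0.56132033 -0.12344061] [[7.8, 4.1], [2.9, 1.2], [-10.7, -5.2]]
-0.028047120299197533 [ 0.56116332 -0.1176954 ] [[1.9, -1.4], [-0.6, -0.2], [-1.3, 1.6]]
-0.04414879751882743 [ 0.56162541 -0.12058157] [[6.5, 3.1], [3.8, 0.0], [-10.0, -9.3], [0.3, -0.2], [0.0, 0.9], [-0.6, 5.5]]
[ 0.48166571 -0.10233103  0.025     ] [ 0.47959204 -0.1016458   0.025     ]
[0.15919448 0.60393437 0.23039417] [[-0.967, 0.255, -0.0], [0.255, 0.967, -0.002], [-0.0, -0.002, -1.0]]
[0.09344718 0.62197884 0.37304048] [[0.26, 0.97, -0.0], [0.93, -0.25, 0.27], [0.26, -0.07, -0.96]] [358.6527366    0.         278.43076256]
```

>>> {"method": "drive_tool", "body": {"plan": [{"dx": -1.3,"dy": -0.9,"dz": -0.1,"ax": 0,"ay": 0,"az": -0.4},{"dx": -2.6,"dy": -1.8,"dz": -0.2,"ax": 0,"ay": 0,"az": -0.8},{"dx": -3.9,"dy": -2.7,"dz": -0.3,"ax": 0,"ay": 0,"az": -1.2},{"dx": -5.2,"dy": -3.6,"dz": -0.4,"ax": 0,"ay": 0,"az": -1.65},{"dx": -6.5,"dy": -4.5,"dz": -0.5,"ax": 0,"ay": 0,"az": -1.65}], "hand": 0.7}}

```text
time_s: 0.72
eef_pos: [0.3629, 0.3654, 0.2509]
orientation: [-0.042, -3.141, 0.0]
wrist_force: [0.9, 1.0, -0.5]
grip_width: 0.0255
grip_force: 0.0
```

>>> {"method": "drive_tool", "body": {"plan": [{"dx": -0.5,"dy": -1.4},{"dx": -1.0,"dy": -2.8},{"dx": -1.4,"dy": -4.2},{"dx": -1.9,"dy": -5.6},{"dx": -2.3,"dy": -7.0}]}}

```text
invalid input at $.plan[0]: expected keys dx, dy, dz, ax, ay, az
```

>>> {"method": "drive_tool", "body": {"plan": [{"dx": -0.4,"dy": -1.3},{"dx": -0.8,"dy": -2.6},{"dx": -1.2,"dy": -3.9},{"dx": -1.4,"dy": -4.5},{"dx": -1.4,"dy": -4.5}]}}

```text
invalid input at $.plan[0]: expected keys dx, dy, dz, ax, ay, az
```

```bash
python3 - <<'E'
from h import *
import pickle
i=camera_info('wrist'); im=camera('wrist')[:,:,::-1]; cv2.imwrite('pics/w1.png',im); pickle.dump(i,open('w1.pkl','wb'))
s=get_state(); print(s['time_s'],s['eef_pos'],s['orientation'],s['qpos'].round(2) if hasattr(s['qpos'],'round') else s['qpos'])
E
```

```text
0.775 [0.37008298 0.35751943 0.25181284] [ 0.06082239  3.13774007 -0.00408042] [-0.98  0.13  0.17  1.64 -0.02  1.37  0.72]
```

View pics/w1.png

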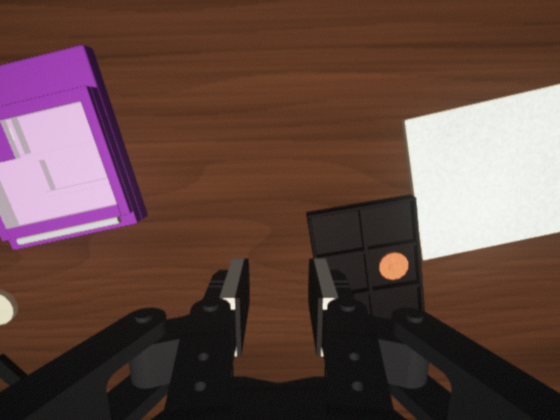

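The moves were refused because every row needs all six keys. This picture shows only the purple case and the tray with coin2 (394,266). I'll resend the moves.

>>> {"method": "drive_tool", "body": {"plan": [{"dx": -0.5,"dy": -1.4,"dz": 0,"ax": 0,"ay": 0,"az": 0},{"dx": -1.0,"dy": -2.8,"dz": 0,"ax": 0,"ay": 0,"az": 0},{"dx": -1.4,"dy": -4.2,"dz": 0,"ax": 0,"ay": 0,"az": 0},{"dx": -1.9,"dy": -5.6,"dz": 0,"ax": 0,"ay": 0,"az": 0},{"dx": -2.3,"dy": -7.0,"dz": 0,"ax": 0,"ay": 0,"az": 0}]}}

```text
time_s: 1.4
eef_pos: [0.4464, 0.0832, 0.2509]
orientation: [-0.043, -3.141, -0.0]
wrist_force: [1.0, 0.5, 0.6]
grip_width: 0.0256
grip_force: 0.0
```

>>> {"method": "drive_tool", "body": {"plan": [{"dx": -0.4,"dy": -1.3,"dz": 0,"ax": 0,"ay": 0,"az": 0},{"dx": -0.8,"dy": -2.6,"dz": 0,"ax": 0,"ay": 0,"az": 0},{"dx": -1.2,"dy": -3.9,"dz": 0,"ax": 0,"ay": 0,"az": 0},{"dx": -1.4,"dy": -4.5,"dz": 0,"ax": 0,"ay": 0,"az": 0},{"dx": -1.4,"dy": -4.5,"dz": 0,"ax": 0,"ay": 0,"az": 0}]}}

```text
time_s: 2.02
eef_pos: [0.4971, -0.0988, 0.2507]
orientation: [-0.05, -3.14, 0.002]
wrist_force: [-0.5, 0.2, -0.4]
grip_width: 0.0258
grip_force: 0.0
```

```bash
python3 - <<'E'
from h import *
import pickle
camera('side')
i=camera_info('wrist'); im=camera('wrist')[:,:,::-1]; cv2.imwrite('pics/w2.png',im); pickle.dump(i,open('w2.pkl','wb'))
s=get_state(); print(s['time_s'],s['eef_pos'],s['orientation'],s['qpos'].round(2) if hasattr(s['qpos'],'round') else s['qpos'])
E
```

```text
2.125 [ 0.49716849 -0.09572776  0.2505863 ] [-4.26147856e-02 -3.14025554e+00 -3.11456616e-04] [-0.45  0.12  0.64  1.68 -0.07  1.36  1.74]
```

View pics/w2.png

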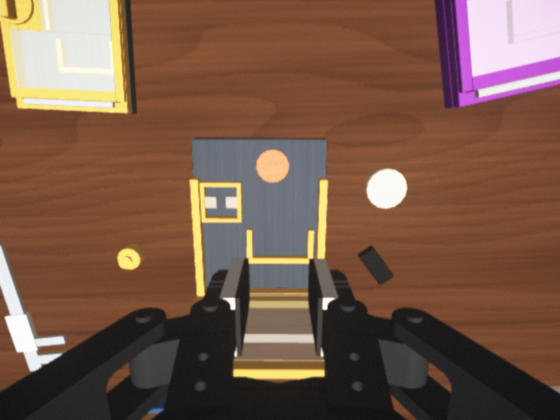

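The wrist view shows the coin at (272,166), the deck front corners at about (192,139) and (326,139), the socket at (221,202) and the bay opening at (280,245). Now measure precisely.

```bash
python3 - <<'E'
from h import *
import pickle
i=pickle.load(open('w2.pkl','rb')); im=cv2.imread('pics/w2.png'); hsv=cv2.cvtColor(im,cv2.COLOR_BGR2HSV)
br=cv2.inRange(hsv,(20,120,120),(34,255,255)); co=cv2.inRange(hsv,(5,130,150),(17,255,255))
def comps(m,amin=60):
    n,l,st,c=cv2.connectedComponentsWithStats(m); return [(l==k,st[k],c[k]) for k in range(1,n) if st[k][4]>amin]
W=[];M=[]
for m,st,c in comps(co[130:210,190:330].copy()): uvc=c+[190,130]; print('coin',uvc,st[4]); cw=ray('wrist',uvc,.025,i); print(cw)
for m,st,c in comps(br[130:300,185:335].copy()):
    print(st+[185,130,0,0,0],c+[185,130])
# socket (st box) outer top edges
dk=cv2.inRange(hsv,(85,20,20),(130,160,120)); ys,xs=np.nonzero(dk[120:180,180:340]); print('deck',xs.min()+180,xs.max()+180,ys.min()+120)
for r in (145,160,175): print(r,np.nonzero(dk[r,180:340])[0][[0,-1]]+180)
for c in (200,230,260,300,320): print(c,np.nonzero(dk[110:200,c])[0][0]+110)
E
```

```text
[ 190  180   52  117 1310] [205.27099237 225.28320611]
[317 180  11  79 294] [321.30272109 225.01360544]
[247 230  67  33 426] [281.07276995 251.48356808]
deck 193 325 140
145 [193 234]
160 [194 234]
175 [195 234]
200 140
230 141Traceback (most recent call last):
  File "<stdin>", line 14, in <module>
IndexError: index 0 is out of bounds for axis 0 with size 0
```

```bash
python3 - <<'E'
from h import *
import pickle
i=pickle.load(open('w2.pkl','rb')); im=cv2.imread('pics/w2.png'); hsv=cv2.cvtColor(im,cv2.COLOR_BGR2HSV)
print(hsv[166,272])
co=cv2.inRange(hsv,(0,110,150),(16,255,255)); co[:140]=0;co[200:]=0;co[:,:240]=0;co[:,310:]=0
cn=max(cv2.findContours(co,0,2)[0],key=cv2.contourArea); (u,v),ax,_=cv2.fitEllipse(cn); print(u,v,ax)
cw=ray('wrist',(u,v),.025,i)
L=[((192.5,139.5),(-110,-70),.02),((326.5,139.5),(-110,70),.02),((190,179.5),(-70,-70),.034),((328,179.5),(-70,70),.034),
((200,183),(-66,-61),.03),((242.5,183),(-66,-19),.03),((247,230),(-15,-14),.03),((314,230),(-15,58),.03)]
th,t,r=fit([np.array(m)/1000 for _,m,_ in L],[ray('wrist',uv,z,i) for uv,_,z in L]); print('case',th,t,(r*1000).round(1).tolist())
R=np.array([[np.cos(th),-np.sin(th)],[np.sin(th),np.cos(th)]])
print('coin w',cw,'case fr',R.T@(cw[:2]-t)*1000)
# lid angle from side + scene: compare projected lid top corners
a=cv2.imread('pics/side0.png')
for n in('side','scene'):
  ci=camera_info(n)
  for y in (-.07,.07):
    print(n,y,[(A,proj(ci,np.r_[R@np.array([.06-.130*np.cos(A),y])+t,.038+.130*np.sin(A)]).round(1).tolist()) for A in (1.5,1.6,1.7,1.8,1.9)])
print('side crop seen: lid top far(+y)',262+258/3.6,185+10/3.6,' near(-y)',262+318/3.6,185+110/3.6,' scene: ',178+53/4,165+55/4,178+225/4,165+150/4)
E
```

```text
[ 15 110 252]
272.1548767089844 165.31834411621094 (31.476213455200195, 31.780303955078125)
case -0.03158625103697866 [ 0.56209821 -0.11808763] [[0.9, 1.6], [0.7, -1.6], [-0.3, -0.1], [-0.5, -0.4], [-0.0, -0.1], [0.0, 1.5], [-0.4, -0.0], [-0.5, -0.7]]
coin w [ 0.47901541 -0.10254347  0.025     ] case fr [-83.53226462  12.91257151]
side -0.07 [(1.5, [349.1, 217.6]), (1.6, [354.9, 217.0]), (1.7, [360.6, 217.0]), (1.8, [366.1, 217.5]), (1.9, [371.4, 218.5])]
side 0.07 [(1.5, [332.3, 187.3]), (1.6, [337.5, 186.9]), (1.7, [342.6, 186.9]), (1.8, [347.6, 187.4]), (1.9, [352.4, 188.4])]
scene -0.07 [(1.5, [192.6, 178.0]), (1.6, [189.4, 181.2]), (1.7, [186.2, 184.8]), (1.8, [183.2, 188.6]), (1.9, [180.3, 192.6])]
scene 0.07 [(1.5, [234.9, 202.1]), (1.6, [231.8, 205.6]), (1.7, [228.7, 209.3]), (1.8, [225.7, 213.4]), (1.9, [222.8, 217.6])]
side crop seen: lid top far(+y) 333.6666666666667 187.77777777777777  near(-y) 350.3333333333333 215.55555555555554  scene:  191.25 178.75 234.25 202.5
```

>>> {"method": "drive_tool", "body": {"plan": [{"dx": 0.7,"dy": -0.1,"dz": 0.6,"ax": 0,"ay": 0,"az": 0},{"dx": 1.33,"dy": -0.17,"dz": 1.6,"ax": 0,"ay": 0,"az": 0},{"dx": 1.33,"dy": -0.17,"dz": 2.9,"ax": 0,"ay": 0,"az": 0},{"dx": 1.33,"dy": -0.17,"dz": 4.2,"ax": 0,"ay": 0,"az": 0},{"dx": 1.33,"dy": -0.17,"dz": 5.2,"ax": 0,"ay": 0,"az": 0}], "hand": 0.8}}

```text
time_s: 2.75
eef_pos: [0.4432, -0.0997, 0.0412]
orientation: [-0.038, -3.14, -0.002]
wrist_force: [1.0, 0.4, 0.2]
grip_width: 0.0172
grip_force: 0.0
```

>>> {"method": "drive_tool", "body": {"plan": [{"dx": 0,"dy": 0,"dz": 0.1,"ax": 0,"ay": 0,"az": 0},{"dx": 0,"dy": 0,"dz": 0.2,"ax": 0,"ay": 0,"az": 0},{"dx": 0,"dy": 0,"dz": 0.3,"ax": 0,"ay": 0,"az": 0},{"dx": 0,"dy": 0,"dz": 0.3,"ax": 0,"ay": 0,"az": 0},{"dx": 0,"dy": 0,"dz": 0.3,"ax": 0,"ay": 0,"az": 0}]}}

```text
time_s: 3.38
eef_pos: [0.4444, -0.1019, 0.0316]
orientation: [0.043, 3.14, 0.0]
wrist_force: [-0.1, -0.3, -0.4]
grip_width: 0.017
grip_force: 0.0
```

```bash
cat >> h.py <<'E'
TH,T=-0.0316,np.array([.5621,-.1181])
CR=np.array([[np.cos(TH),-np.sin(TH)],[np.sin(TH),np.cos(TH)]])
def st():
    s=get_state(); p=np.array(s['eef_pos']); r=Ro.from_rotvec(s['orientation']).as_matrix()
    print(round(s['time_s'],2),'case',(CR.T@(p[:2]-T)*1000).round(1),'z',round(p[2]*1000,1),'F',np.round(s['wrist_force'],1),'w',round(s['grip_width']*1000,1),'tool y in case deg',np.degrees(np.arctan2(r[1,1],r[0,1])-TH-np.pi/2).round(2),'tilt',r[:2,2].round(4))
E
python3 -c "
from h import *
st();st()"
```

```text
3.38 case [-118.1   12.5] z 31.6 F [-0.1 -0.3 -0.4] w 17.0 tool y in case deg 0.24 tilt [0.0011 0.0002]
3.38 case [-118.1   12.5] z 31.6 F [-0.1 -0.3 -0.4] w 17.0 tool y in case deg 0.24 tilt [0.0011 0.0002]
```

>>> {"method": "drive_tool", "body": {"plan": [{"dx": 0,"dy": 0,"dz": 0.05,"ax": 0,"ay": 0,"az": 0},{"dx": 0,"dy": 0,"dz": 0.1,"ax": 0,"ay": 0,"az": 0},{"dx": 0,"dy": 0,"dz": 0.15,"ax": 0,"ay": 0,"az": 0},{"dx": 0,"dy": 0,"dz": 0.2,"ax": 0,"ay": 0,"az": 0},{"dx": 0,"dy": 0,"dz": 0.2,"ax": 0,"ay": 0,"az": 0}]}}

```text
time_s: 4.0
eef_pos: [0.4438, -0.1019, 0.0228]
orientation: [-0.043, -3.141, 0.0]
wrist_force: [-1.0, 0.6, 0.3]
grip_width: 0.0169
grip_force: 0.0
```

>>> {"method": "drive_tool", "body": {"plan": [{"dx": 0,"dy": 0,"dz": 0.01,"ax": 0,"ay": 0,"az": 0},{"dx": 0,"dy": 0,"dz": 0.02,"ax": 0,"ay": 0,"az": 0},{"dx": 0,"dy": 0,"dz": 0.03,"ax": 0,"ay": 0,"az": 0},{"dx": 0,"dy": 0,"dz": 0.04,"ax": 0,"ay": 0,"az": 0},{"dx": 0,"dy": 0,"dz": 0.04,"ax": 0,"ay": 0,"az": 0}]}}

```text
time_s: 4.62
eef_pos: [0.4439, -0.1019, 0.0214]
orientation: [-0.043, -3.141, 0.0]
wrist_force: [-0.5, 0.9, 0.2]
grip_width: 0.0169
grip_force: 0.0
```

>>> {"method": "drive_tool", "body": {"plan": [{"dx": 0,"dy": 0,"dz": 0.01,"ax": 0,"ay": 0,"az": 0},{"dx": 0,"dy": 0,"dz": 0.02,"ax": 0,"ay": 0,"az": 0},{"dx": 0,"dy": 0,"dz": 0.03,"ax": 0,"ay": 0,"az": 0},{"dx": 0,"dy": 0,"dz": 0.04,"ax": 0,"ay": 0,"az": 0},{"dx": 0,"dy": 0,"dz": 0.04,"ax": 0,"ay": 0,"az": 0}]}}

```text
time_s: 5.25
eef_pos: [0.444, -0.1019, 0.0199]
orientation: [0.043, 3.141, -0.0]
wrist_force: [-0.3, 0.6, 1.5]
grip_width: 0.0174
grip_force: 0.6
```

>>> {"method": "drive_tool", "body": {"plan": [{"dx": -0.05,"dy": 0,"dz": -0.03,"ax": 0,"ay": 0,"az": 0},{"dx": -0.2,"dy": 0.01,"dz": -0.03,"ax": 0,"ay": 0,"az": 0},{"dx": -0.4,"dy": 0.03,"dz": -0.03,"ax": 0,"ay": 0,"az": 0},{"dx": -0.6,"dy": 0.05,"dz": -0.03,"ax": 0,"ay": 0,"az": 0},{"dx": -0.8,"dy": 0.07,"dz": -0.03,"ax": 0,"ay": 0,"az": 0}]}}

```text
time_s: 5.88
eef_pos: [0.4767, -0.0999, 0.0209]
orientation: [-0.043, -3.141, 0.0]
wrist_force: [-0.9, 0.5, 0.7]
grip_width: 0.0169
grip_force: 0.2
```

>>> {"method": "drive_tool", "body": {"plan": [{"dx": -0.2,"dy": 0.02,"dz": 0,"ax": 0,"ay": 0,"az": 0},{"dx": -0.4,"dy": 0.05,"dz": 0,"ax": 0,"ay": 0,"az": 0},{"dx": -0.6,"dy": 0.08,"dz": 0,"ax": 0,"ay": 0,"az": 0},{"dx": -0.8,"dy": 0.1,"dz": 0,"ax": 0,"ay": 0,"az": 0},{"dx": -1.0,"dy": 0.12,"dz": 0,"ax": 0,"ay": 0,"az": 0}]}}

```text
time_s: 6.5
eef_pos: [0.5167, -0.0962, 0.021]
orientation: [-0.043, -3.141, 0.0]
wrist_force: [0.3, 0.1, 0.0]
grip_width: 0.0173
grip_force: 0.2
```

```bash
python3 - <<'E'
from h import *
import pickle
i=camera_info('wrist'); st(); im=camera('wrist')[:,:,::-1]; cv2.imwrite('pics/w3.png',im); pickle.dump(i,open('w3.pkl','wb'))
hsv=cv2.cvtColor(im,cv2.COLOR_BGR2HSV); co=cv2.inRange(hsv,(0,90,120),(17,255,255)); co=cv2.morphologyEx(co,cv2.MORPH_OPEN,np.ones((3,3)))
n,l,s,c=cv2.connectedComponentsWithStats(co); print([(s[k].tolist(),(CR.T@(ray('wrist',c[k],.025,i)[:2]-T)*1000).round(1)) for k in range(1,n) if s[k][4]>300])
E
```

```text
6.5 case [-46.1  20.4] z 21.0 F [0.3 0.1 0. ] w 17.3 tool y in case deg 0.24 tilt [-0.0001 -0.    ]
[([0, 0, 560, 158, 50232], array([-128.8,   19.2])), ([377, 140, 183, 207, 24395], array([-65.5,  99.1])), ([0, 159, 85, 208, 10547], array([-56.2, -83.4])), ([68, 268, 13, 63, 306], array([-38., -67.])), ([253, 296, 53, 70, 2398], array([-22.2,  21.2])), ([92, 300, 35, 24, 394], array([-30.4, -55.3])), ([500, 356, 58, 14, 483], array([ -6.2, 134. ]))]
```

View pics/w3.png

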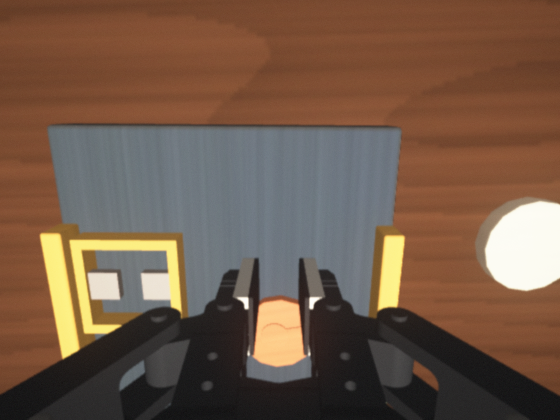

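The coin is cradled between the fingertips at (279,330). I'll go on to the stop, feeling for contact.

>>> {"method": "drive_tool", "body": {"plan": [{"dx": -0.12,"dy": 0.01,"dz": 0,"ax": 0,"ay": 0,"az": 0},{"dx": -0.24,"dy": 0.02,"dz": 0,"ax": 0,"ay": 0,"az": 0},{"dx": -0.36,"dy": 0.02,"dz": 0,"ax": 0,"ay": 0,"az": 0},{"dx": -0.45,"dy": 0.02,"dz": 0,"ax": 0,"ay": 0,"az": 0},{"dx": -0.45,"dy": 0.02,"dz": 0,"ax": 0,"ay": 0,"az": 0}]}}

```text
time_s: 7.18
eef_pos: [0.5344, -0.096, 0.021]
orientation: [0.043, 3.141, -0.0]
wrist_force: [0.2, 0.7, 0.6]
grip_width: 0.0169
grip_force: 0.0
```

>>> {"method": "drive_tool", "body": {"plan": [{"dx": -0.02,"dy": 0,"dz": 0,"ax": 0,"ay": 0,"az": 0},{"dx": -0.04,"dy": 0,"dz": 0,"ax": 0,"ay": 0,"az": 0},{"dx": -0.06,"dy": 0,"dz": 0,"ax": 0,"ay": 0,"az": 0},{"dx": -0.06,"dy": 0,"dz": 0,"ax": 0,"ay": 0,"az": 0},{"dx": -0.06,"dy": 0,"dz": 0,"ax": 0,"ay": 0,"az": 0}]}}

```text
time_s: 7.8
eef_pos: [0.5366, -0.0961, 0.021]
orientation: [0.043, 3.141, -0.0]
wrist_force: [-0.6, -0.8, -1.0]
grip_width: 0.0171
grip_force: 0.0
```

>>> {"method": "drive_tool", "body": {"plan": [{"dx": -0.01,"dy": 0,"dz": 0,"ax": 0,"ay": 0,"az": 0},{"dx": -0.02,"dy": 0,"dz": 0,"ax": 0,"ay": 0,"az": 0},{"dx": -0.03,"dy": 0,"dz": 0,"ax": 0,"ay": 0,"az": 0},{"dx": -0.03,"dy": 0,"dz": 0,"ax": 0,"ay": 0,"az": 0},{"dx": -0.03,"dy": 0,"dz": 0,"ax": 0,"ay": 0,"az": 0}]}}

```text
time_s: 8.43
eef_pos: [0.5376, -0.0961, 0.0209]
orientation: [-0.043, -3.141, -0.0]
wrist_force: [-2.2, 0.4, 1.3]
grip_width: 0.0173
grip_force: 0.6
```

```bash
python3 -c "
from h import *
st()"
```

```text
8.43 case [-25.2  21.3] z 20.9 F [-2.2  0.4  1.3] w 17.3 tool y in case deg 0.24 tilt [-0.0004  0.    ]
```

>>> {"method": "drive_tool", "body": {"plan": [{"dx": -0.01,"dy": 0,"dz": 0,"ax": 0,"ay": 0,"az": 0},{"dx": -0.02,"dy": 0,"dz": 0,"ax": 0,"ay": 0,"az": 0},{"dx": -0.03,"dy": 0,"dz": 0,"ax": 0,"ay": 0,"az": 0},{"dx": -0.03,"dy": 0,"dz": 0,"ax": 0,"ay": 0,"az": 0},{"dx": -0.03,"dy": 0,"dz": 0,"ax": 0,"ay": 0,"az": 0}]}}

```text
time_s: 9.05
eef_pos: [0.5383, -0.0961, 0.0207]
orientation: [-0.043, -3.14, -0.0]
wrist_force: [-5.2, -0.5, 1.0]
grip_width: 0.0171
grip_force: 2.2
```

>>> {"method": "drive_tool", "body": {"plan": [{"dx": -0.01,"dy": 0,"dz": 0,"ax": 0,"ay": 0,"az": 0},{"dx": -0.02,"dy": 0,"dz": 0,"ax": 0,"ay": 0,"az": 0},{"dx": -0.03,"dy": 0,"dz": 0,"ax": 0,"ay": 0,"az": 0},{"dx": -0.03,"dy": 0,"dz": 0,"ax": 0,"ay": 0,"az": 0},{"dx": -0.03,"dy": 0,"dz": 0,"ax": 0,"ay": 0,"az": 0}]}}

```text
time_s: 9.68
eef_pos: [0.5386, -0.0962, 0.0206]
orientation: [-0.044, -3.138, -0.0]
wrist_force: [-7.9, 0.1, 3.2]
grip_width: 0.0169
grip_force: 3.4
```

>>> {"method": "drive_tool", "body": {"plan": [{"dx": 0.3,"dy": 0,"dz": 0,"ax": 0,"ay": 0,"az": 0},{"dx": 0.9,"dy": 0,"dz": 0,"ax": 0,"ay": 0,"az": 0},{"dx": 1.0,"dy": 0,"dz": -1.2,"ax": 0,"ay": 0,"az": 0},{"dx": 1.0,"dy": 0,"dz": -2.6,"ax": 0,"ay": 0,"az": 0},{"dx": 1.0,"dy": 0,"dz": -4.0,"ax": 0,"ay": 0,"az": 0}]}}

```text
time_s: 10.3
eef_pos: [0.5002, -0.0951, 0.1831]
orientation: [0.043, 3.139, 0.0]
wrist_force: [0.6, -0.0, 0.0]
grip_width: 0.0172
grip_force: 0.0
```

>>> {"method": "drive_tool", "body": {"plan": [{"dx": 0,"dy": 0,"dz": -0.6,"ax": 0,"ay": 0,"az": 0},{"dx": 0,"dy": 0,"dz": -1.2,"ax": 0,"ay": 0,"az": 0},{"dx": 0,"dy": 0,"dz": -1.7,"ax": 0,"ay": 0,"az": 0},{"dx": 0,"dy": 0,"dz": -1.7,"ax": 0,"ay": 0,"az": 0},{"dx": 0,"dy": 0,"dz": -1.7,"ax": 0,"ay": 0,"az": 0}]}}

```text
time_s: 10.92
eef_pos: [0.5, -0.0949, 0.2484]
orientation: [-0.043, -3.141, -0.0]
wrist_force: [-0.6, 1.0, 0.1]
grip_width: 0.0172
grip_force: 0.0
```

```bash
python3 - <<'E'
from h import *
import pickle
i=camera_info('wrist'); st(); im=camera('wrist')[:,:,::-1]; cv2.imwrite('pics/w4.png',im)
hsv=cv2.cvtColor(im,cv2.COLOR_BGR2HSV)
C=lambda uv,z:(CR.T@(ray('wrist',uv,z,i)[:2]-T)*1000).round(1)
co=cv2.inRange(hsv,(0,70,170),(17,190,255)); co=cv2.morphologyEx(co,cv2.MORPH_OPEN,np.ones((3,3)))
n,l,s,c=cv2.connectedComponentsWithStats(co); print([(s[k].tolist(),c[k],C(c[k],.025)) for k in range(1,n) if 300<s[k][4]<3000])
p=lambda x,y,z: proj(i,np.r_[CR@np.array([x,y])/1000+T,z]).round(1)
print('expected px: seat coin',p(0,22,.025),'stop front top corners',p(17,-8,.03),p(17,52,.03))
a,b=p(0,22,.025).astype(int); a0,b0=max(0,a-80),max(0,b-60)
cv2.imwrite('pics/w4c.png',cv2.resize(im[b0:b0+120,a0:a0+160],None,fx=4,fy=4,interpolation=cv2.INTER_CUBIC)); print(a0,b0)
E
```

```text
10.93 case [-62.8  21.2] z 248.4 F [-0.6  1.   0.1] w 17.2 tool y in case deg 0.25 tilt [-0.      0.0002]
[([263, 225, 32, 31, 772], array([278.42746114, 239.78497409]), array([-0.4, 21.7]))]
expected px: seat coin [278.7 240.1] stop front top corners [250.9 256.4] [306.4 256.6]
198 180
```

View pics/w4c.png

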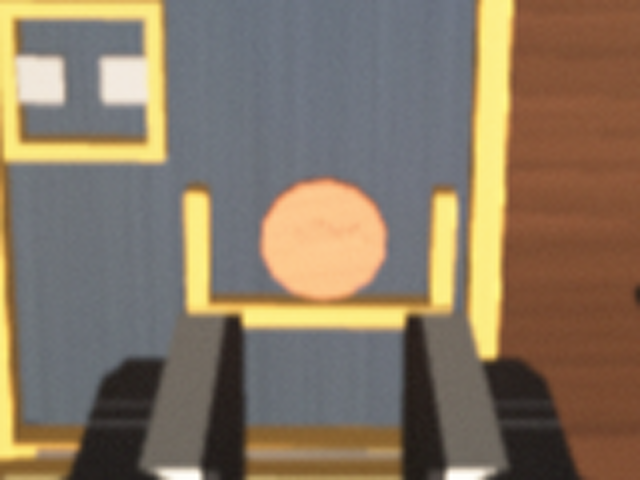

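The coin is home against the stop, at crop (323,240), and measures (-0.4, 21.7) mm in the case frame. Next I'll go over and behind the lid with the fingers closed.

>>> {"method": "drive_tool", "body": {"plan": [{"dx": -1.0,"dy": 0.1,"dz": 0,"ax": 0,"ay": 0,"az": 0},{"dx": -2.3,"dy": 0.3,"dz": 0,"ax": 0,"ay": 0,"az": 0},{"dx": -3.5,"dy": 0.42,"dz": 0,"ax": 0,"ay": 0,"az": 0},{"dx": -4.07,"dy": 0.42,"dz": 0,"ax": 0,"ay": 0,"az": 0},{"dx": -4.07,"dy": 0.42,"dz": 0.6,"ax": 0,"ay": 0,"az": 0}], "hand": 1}}

```text
time_s: 11.6
eef_pos: [0.6653, -0.0829, 0.2239]
orientation: [0.042, 3.14, -0.002]
wrist_force: [-1.2, -0.6, 0.0]
grip_width: 0.0003
grip_force: 0.0
```

>>> {"method": "drive_tool", "body": {"plan": [{"dx": 0,"dy": 0,"dz": 0.6,"ax": 0,"ay": 0,"az": 0},{"dx": 0,"dy": 0,"dz": 1.2,"ax": 0,"ay": 0,"az": 0},{"dx": 0,"dy": 0,"dz": 1.75,"ax": 0,"ay": 0,"az": 0},{"dx": 0,"dy": 0,"dz": 1.75,"ax": 0,"ay": 0,"az": 0},{"dx": 0,"dy": 0,"dz": 1.75,"ax": 0,"ay": 0,"az": 0}]}}

```text
time_s: 12.22
eef_pos: [0.6636, -0.0829, 0.1554]
orientation: [0.043, 3.141, -0.001]
wrist_force: [-0.0, 1.1, -0.0]
grip_width: -0.0004
grip_force: 0.0
```

```bash
python3 - <<'E'
from h import *
st(); s=get_state(); p=np.array(s['eef_pos']); c=np.r_[CR.T@(p[:2]-T),p[2]]*1000
for A in np.arange(1.5,-.01,-.1):
    q=np.array([60-116*np.cos(A)+4*np.sin(A)+11,38+116*np.sin(A)+4*np.cos(A)]); print(round(A,1),'dx',round(-(q[0]-c[0])/40,2),'dz',round(-(q[1]-c[2])/40,2))
E
```

```text
12.22 case [100.3  38.4] z 155.4 F [-0.   1.1 -0. ] w -0.4 tool y in case deg 0.24 tilt [ 0.0002 -0.0003]
1.5 dx 0.84 dz 0.03
1.4 dx 1.13 dz 0.06
1.3 dx 1.41 dz 0.11
1.2 dx 1.69 dz 0.2
1.1 dx 1.96 dz 0.3
1.0 dx 2.22 dz 0.44
0.9 dx 2.46 dz 0.6
0.8 dx 2.68 dz 0.78
0.7 dx 2.89 dz 0.99
0.6 dx 3.07 dz 1.21
0.5 dx 3.23 dz 1.46
0.4 dx 3.36 dz 1.71
0.3 dx 3.47 dz 1.98
0.2 dx 3.55 dz 2.26
0.1 dx 3.61 dz 2.55
-0.0 dx 3.63 dz 2.83
```

>>> {"method": "drive_tool", "body": {"plan": [{"dx": 0.5,"dy": 0,"dz": 0,"ax": 0,"ay": 0,"az": 0},{"dx": 0.84,"dy": 0,"dz": 0.03,"ax": 0,"ay": 0,"az": 0},{"dx": 1.13,"dy": 0,"dz": 0.06,"ax": 0,"ay": 0,"az": 0},{"dx": 1.41,"dy": 0,"dz": 0.11,"ax": 0,"ay": 0,"az": 0},{"dx": 1.69,"dy": 0,"dz": 0.2,"ax": 0,"ay": 0,"az": 0}]}}

```text
time_s: 12.85
eef_pos: [0.5956, -0.0808, 0.1473]
orientation: [0.043, 3.14, 0.0]
wrist_force: [1.1, 0.7, 2.3]
grip_width: -0.0001
grip_force: 0.7
```

>>> {"method": "drive_tool", "body": {"plan": [{"dx": 0.27,"dy": 0,"dz": 0.1,"ax": 0,"ay": 0,"az": 0},{"dx": 0.53,"dy": 0,"dz": 0.24,"ax": 0,"ay": 0,"az": 0},{"dx": 0.77,"dy": 0,"dz": 0.4,"ax": 0,"ay": 0,"az": 0},{"dx": 0.99,"dy": 0,"dz": 0.58,"ax": 0,"ay": 0,"az": 0},{"dx": 1.2,"dy": 0,"dz": 0.79,"ax": 0,"ay": 0,"az": 0}]}}

```text
time_s: 13.48
eef_pos: [0.5471, -0.0794, 0.1148]
orientation: [-0.043, -3.141, -0.0]
wrist_force: [-0.5, -0.3, -0.1]
grip_width: 0.0002
grip_force: 0.3
```

```bash
python3 - <<'E'
from h import *
st(); cv2.imwrite('pics/s5.png',cv2.resize(camera('side')[170:300,240:400,::-1],None,fx=4,fy=4))
E
```

```text
13.47 case [-16.2  38.2] z 114.8 F [-0.5 -0.3 -0.1] w 0.2 tool y in case deg 0.25 tilt [-0.0004  0.    ]
```

View pics/s5.png

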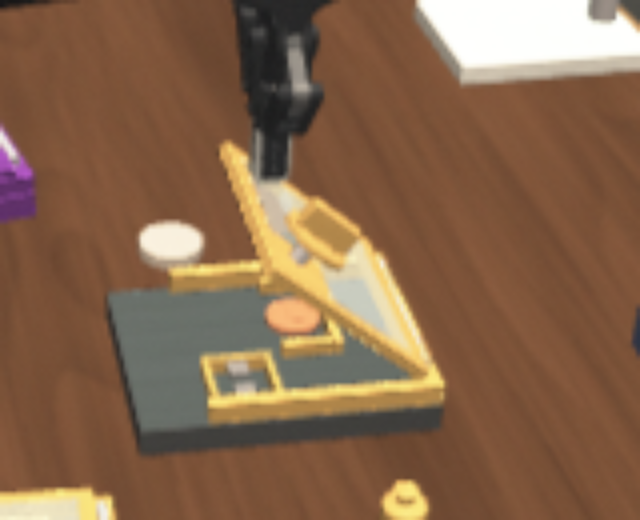

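The lid follows at about 0.7 rad, with the fingertip on its front bar, and the coin is still home. Continue to shut.

>>> {"method": "drive_tool", "body": {"plan": [{"dx": 0.18,"dy": 0,"dz": 0.22,"ax": 0,"ay": 0,"az": 0},{"dx": 0.34,"dy": 0,"dz": 0.47,"ax": 0,"ay": 0,"az": 0},{"dx": 0.47,"dy": 0,"dz": 0.72,"ax": 0,"ay": 0,"az": 0},{"dx": 0.58,"dy": 0,"dz": 0.99,"ax": 0,"ay": 0,"az": 0},{"dx": 0.66,"dy": 0,"dz": 1.27,"ax": 0,"ay": 0,"az": 0}]}}

```text
time_s: 14.15
eef_pos: [0.5211, -0.0788, 0.0638]
orientation: [-0.043, -3.141, 0.0]
wrist_force: [-0.2, -0.2, 0.2]
grip_width: -0.0002
grip_force: 0.1
```

>>> {"method": "drive_tool", "body": {"plan": [{"dx": 0.04,"dy": 0,"dz": 0.2,"ax": 0,"ay": 0,"az": 0},{"dx": 0.06,"dy": 0,"dz": 0.4,"ax": 0,"ay": 0,"az": 0},{"dx": 0.06,"dy": 0,"dz": 0.5,"ax": 0,"ay": 0,"az": 0},{"dx": 0.06,"dy": 0,"dz": 0.56,"ax": 0,"ay": 0,"az": 0},{"dx": 0.06,"dy": 0,"dz": 0.58,"ax": 0,"ay": 0,"az": 0}]}}

```text
time_s: 14.78
eef_pos: [0.5192, -0.0788, 0.042]
orientation: [0.043, 3.141, 0.001]
wrist_force: [-5.7, 1.2, 13.3]
grip_width: 0.0001
grip_force: 6.5
```

>>> {"method": "drive_tool", "body": {"plan": [{"dx": 0,"dy": 0,"dz": -0.05,"ax": 0,"ay": 0,"az": 0},{"dx": 0,"dy": 0,"dz": -0.3,"ax": 0,"ay": 0,"az": 0},{"dx": 0,"dy": 0,"dz": -1.5,"ax": 0,"ay": 0,"az": 0},{"dx": 0,"dy": -0.6,"dz": -2.8,"ax": 0,"ay": 0,"az": 0},{"dx": 0,"dy": -1.9,"dz": -3.4,"ax": 0,"ay": 0,"az": 0}]}}

```text
time_s: 15.4
eef_pos: [0.519, -0.1534, 0.1811]
orientation: [0.035, 3.137, 0.001]
wrist_force: [1.6, -0.2, -0.4]
grip_width: -0.0003
grip_force: 0.0
```

>>> {"method": "drive_tool", "body": {"plan": [{"dx": 0,"dy": 0,"dz": -0.4,"ax": 0,"ay": 0,"az": 0},{"dx": 0,"dy": 0,"dz": -0.4,"ax": 0,"ay": 0,"az": 0},{"dx": 0,"dy": 0,"dz": -0.4,"ax": 0,"ay": 0,"az": 0},{"dx": 0,"dy": 0,"dz": -0.4,"ax": 0,"ay": 0,"az": 0},{"dx": 0,"dy": 0,"dz": -0.4,"ax": 0,"ay": 0,"az": 0}], "hand": 0.5}}

```text
time_s: 16.02
eef_pos: [0.5167, -0.154, 0.1927]
orientation: [-0.041, -3.14, -0.0]
wrist_force: [0.1, 0.6, 0.5]
grip_width: 0.0426
grip_force: 0.0
```

```bash
python3 - <<'E'
from h import *
import pickle
i=camera_info('wrist'); st(); im=camera('wrist')[:,:,::-1]; cv2.imwrite('pics/w6.png',im); pickle.dump(i,open('w6.pkl','wb'))
p=lambda x,y,z: proj(i,np.r_[CR@np.array([x,y])/1000+T,z]).round(1)
print('knob top exp',p(-45,-40,.078),'lid corners',p(-70,-70,.042),p(-70,70,.042))
E
```

```text
16.02 case [-44.2 -37.4] z 192.7 F [0.1 0.6 0.5] w 42.6 tool y in case deg 0.3 tilt [-0.0014  0.    ]
knob top exp [274.5 208.7] lid corners [238.4 168. ] [409.1 168.6]
```

View pics/w6.png

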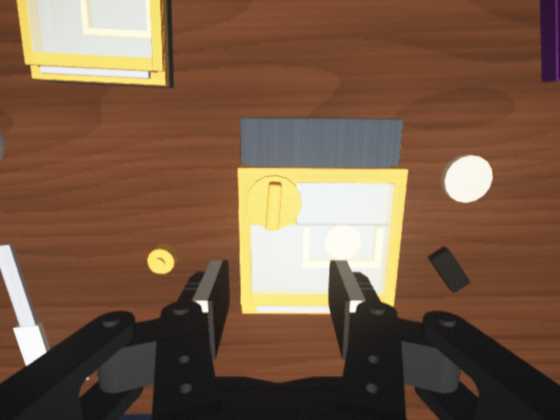

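The lid is shut. The knob wing runs from (275,184) to (273,230), almost along case x with about 0.05 rad of turn. Next: descend, grip.

>>> {"method": "drive_tool", "body": {"plan": [{"dx": 0.02,"dy": -0.06,"dz": 0.8,"ax": 0,"ay": 0,"az": 0.3},{"dx": 0.02,"dy": -0.06,"dz": 1.7,"ax": 0,"ay": 0,"az": 0.3},{"dx": 0.02,"dy": -0.06,"dz": 2.5,"ax": 0,"ay": 0,"az": 0.3},{"dx": 0.02,"dy": -0.06,"dz": 3.0,"ax": 0,"ay": 0,"az": 0.3},{"dx": 0.02,"dy": -0.06,"dz": 3.2,"ax": 0,"ay": 0,"az": 0.3}]}}

```text
time_s: 16.7
eef_pos: [0.5153, -0.1568, 0.0641]
orientation: [-0.108, -3.137, 0.0]
wrist_force: [-0.2, 0.1, 0.6]
grip_width: 0.0429
grip_force: 0.0
```

>>> {"method": "drive_tool", "body": {"plan": [{"dx": 0,"dy": 0,"dz": 0,"ax": 0,"ay": 0,"az": 0},{"dx": 0,"dy": 0,"dz": 0,"ax": 0,"ay": 0,"az": 0},{"dx": 0,"dy": 0,"dz": 0,"ax": 0,"ay": 0,"az": 0},{"dx": 0,"dy": 0,"dz": 0,"ax": 0,"ay": 0,"az": 0},{"dx": 0,"dy": 0,"dz": 0,"ax": 0,"ay": 0,"az": 0}], "hand": 1, "force": 50}}

```text
time_s: 17.32
eef_pos: [0.5167, -0.1578, 0.0661]
orientation: [0.109, 3.138, -0.001]
wrist_force: [1.2, -3.7, 2.2]
grip_width: 0.0086
grip_force: 51.3
```

```bash
python3 -c "
from h import *
st()"
```

```text
17.32 case [-44.1 -41.1] z 66.1 F [ 1.2 -3.7  2.2] w 8.6 tool y in case deg -2.18 tilt [ 0.0017 -0.0009]
```

>>> {"method": "drive_tool", "body": {"plan": [{"dx": 0,"dy": -0.02,"dz": 0.1,"ax": 0,"ay": 0,"az": 0},{"dx": 0,"dy": -0.02,"dz": 0.2,"ax": 0,"ay": 0,"az": 0},{"dx": 0,"dy": -0.02,"dz": 0.3,"ax": 0,"ay": 0,"az": 0},{"dx": 0,"dy": -0.02,"dz": 0.36,"ax": 0,"ay": 0,"az": 0},{"dx": 0,"dy": -0.02,"dz": 0.38,"ax": 0,"ay": 0,"az": 0}]}}

```text
time_s: 17.95
eef_pos: [0.5171, -0.158, 0.0522]
orientation: [0.109, 3.138, 0.001]
wrist_force: [-7.2, 0.9, 33.3]
grip_width: 0.0082
grip_force: 55.1
```

>>> {"method": "drive_tool", "body": {"plan": [{"dx": 0,"dy": 0,"dz": -0.02,"ax": 0,"ay": 0,"az": 1.0},{"dx": 0,"dy": 0,"dz": -0.02,"ax": 0,"ay": 0,"az": 2.0},{"dx": 0,"dy": 0,"dz": -0.02,"ax": 0,"ay": 0,"az": 3.0},{"dx": 0,"dy": 0,"dz": -0.02,"ax": 0,"ay": 0,"az": 4.0},{"dx": 0,"dy": 0,"dz": -0.02,"ax": 0,"ay": 0,"az": 5.0}]}}

```text
time_s: 18.58
eef_pos: [0.5167, -0.1588, 0.0525]
orientation: [1.183, 2.909, 0.001]
wrist_force: [-4.6, -2.4, 21.5]
grip_width: 0.0085
grip_force: 53.7
```

>>> {"method": "drive_tool", "body": {"plan": [{"dx": 0,"dy": 0,"dz": 0,"ax": 0,"ay": 0,"az": 1.1},{"dx": 0,"dy": 0,"dz": 0,"ax": 0,"ay": 0,"az": 2.2},{"dx": 0,"dy": 0,"dz": 0,"ax": 0,"ay": 0,"az": 3.3},{"dx": 0,"dy": 0,"dz": 0,"ax": 0,"ay": 0,"az": 4.4},{"dx": 0,"dy": 0,"dz": 0,"ax": 0,"ay": 0,"az": 5.1}]}}

```text
time_s: 19.2
eef_pos: [0.516, -0.1593, 0.0525]
orientation: [2.123, 2.314, 0.0]
wrist_force: [-6.5, -2.8, 23.4]
grip_width: 0.0085
grip_force: 54.1
```

```bash
python3 -c "
from h import *
st(); print(get_state()['wrist_torque'],get_state()['qpos'])"
```

```text
19.2 case [-44.8 -42.6] z 52.5 F [-6.5 -2.8 23.4] w 8.5 tool y in case deg -83.26 tilt [ 0.0007 -0.0006]
[-0.45303794  1.55869393  0.02435688] [-0.52682392  0.54521272  0.9943165   1.85395304 -0.53001597  1.034338
  0.7703629 ]
```

>>> {"method": "drive_tool", "body": {"plan": [{"dx": 0,"dy": 0,"dz": 0,"ax": 0,"ay": 0,"az": 0},{"dx": 0,"dy": 0,"dz": -0.03,"ax": 0,"ay": 0,"az": 0},{"dx": 0,"dy": 0,"dz": -0.06,"ax": 0,"ay": 0,"az": 0},{"dx": 0,"dy": 0,"dz": -0.08,"ax": 0,"ay": 0,"az": 0},{"dx": 0,"dy": 0,"dz": -0.08,"ax": 0,"ay": 0,"az": 0}]}}

```text
time_s: 19.82
eef_pos: [0.5157, -0.1591, 0.0542]
orientation: [2.118, 2.319, -0.002]
wrist_force: [0.2, -5.2, 6.3]
grip_width: 0.0086
grip_force: 51.7
```

>>> {"method": "drive_tool", "body": {"plan": [{"dx": 0,"dy": 0,"dz": 0,"ax": 0,"ay": 0,"az": 0},{"dx": 0,"dy": 0,"dz": 0,"ax": 0,"ay": 0,"az": 0},{"dx": 0,"dy": 0,"dz": 0,"ax": 0,"ay": 0,"az": 0},{"dx": 0,"dy": 0,"dz": -0.3,"ax": 0,"ay": 0,"az": 0},{"dx": 0,"dy": 0,"dz": -1.0,"ax": 0,"ay": 0,"az": 0}], "hand": 0.5}}

```text
time_s: 20.45
eef_pos: [0.5153, -0.1576, 0.0944]
orientation: [-2.117, -2.319, 0.002]
wrist_force: [0.1, 0.0, 0.3]
grip_width: 0.0427
grip_force: 0.0
```

>>> {"method": "drive_tool", "body": {"plan": [{"dx": 0,"dy": 0,"dz": -1.0,"ax": 0,"ay": 0,"az": -1.2},{"dx": 0,"dy": 0,"dz": -2.0,"ax": 0,"ay": 0,"az": -2.4},{"dx": 0,"dy": 0,"dz": -2.6,"ax": 0,"ay": 0,"az": -3.6},{"dx": 0,"dy": 0,"dz": -2.6,"ax": 0,"ay": 0,"az": -4.8},{"dx": 0,"dy": 0,"dz": -2.6,"ax": 0,"ay": 0,"az": -5.0}]}}

```text
time_s: 21.08
eef_pos: [0.5161, -0.158, 0.1991]
orientation: [1.196, 2.904, 0.001]
wrist_force: [-0.1, 0.4, 0.4]
grip_width: 0.0429
grip_force: 0.0
```

```bash
python3 - <<'E'
from h import *
st(); i=camera_info('wrist'); im=camera('wrist')[:,:,::-1]
u=proj(i,np.r_[CR@np.array([-.02,-.01])+T,.05]).astype(int); print(u,proj(i,np.r_[CR@np.array([.04,-.01])+T,.05]))
a,b=max(0,u[0]-130),max(0,u[1]-95); c=im[b:b+190,a:a+260]; cv2.imwrite('pics/w7.png',cv2.resize(c,None,fx=3,fy=3,interpolation=cv2.INTER_CUBIC)[:600,:800])
E
```

```text
21.07 case [-44.7 -41.4] z 199.1 F [-0.1  0.4  0.4] w 42.9 tool y in case deg -42.95 tilt [0.0012 0.0005]
[325 195] [371.16501546 244.94695306]
```

View pics/w7.png

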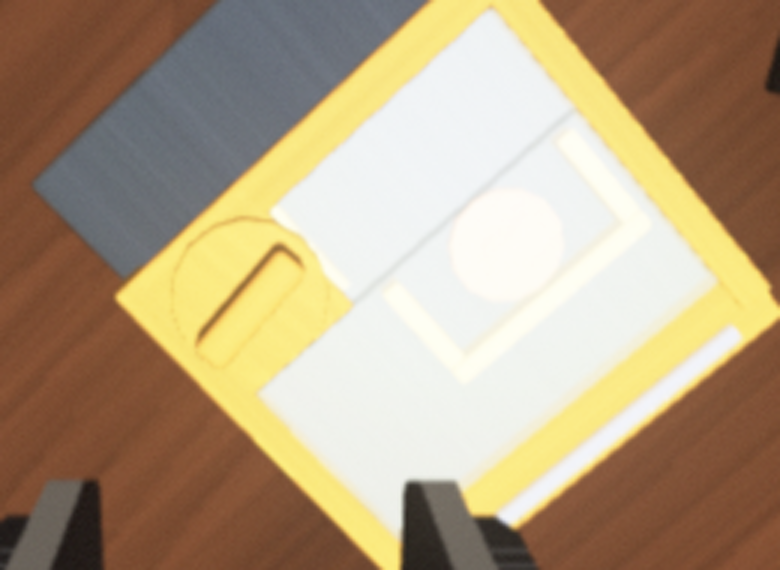

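The wing (crop 205,350 to 290,258) lies across the case with its flange down on the lid. The coin at (507,245) is home under the shut glass. Handing in.

```bash
python3 -c "
from workcell import *
print(job_done())"
```

```text
the job is handed in; nothing more can be done
None
```

I've handed the job in at about 21 s: the last picture showed the coin home against the stop, the lid shut, and the knob still down and turned about 1.45 rad after I let go; the hand-in returned no verdict.

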